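# Find the soft shock mount and push down its tag

## Robot

A 7-joint arm with a two-finger parallel gripper is mounted at the origin on the work surface. World frame = base frame: x ahead of the robot, y to its left, z up, the work surface at z = 0. Lengths are in m, angles in rad, forces in N, time in s.
With the tool pointing down it reaches from about 0.425 to 0.925 m from the base axis. Payload 6.8 kg.
Tool frame: the origin (TCP) lies midway between the tips of the shut fingers; the grasp point (between the pads) lies 19 mm behind it; z points along the fingers, y is the line along which they close (so a half turn about z gives the same grasp; the last joint's range is limited). The gripper opens to 85 mm and grips with 20 to 120 N. Pads are 22 mm wide; open, the fingers measure 114 mm over their backs; the gripper's body (76 mm by 85 mm) begins 54 mm behind the grasp point. The pads swing forward as they close: fully open they stand 13 mm farther back than shut.
Start: joints at [-1.335, 0.477, 0.022, 1.555, -0.011, 1.109, -0.083], TCP at [0.228, 0.636, 0.231] pointing down, gripper open.
Joint ranges: [-2.96, 2.96], [-0.34, 2.1], [-1.41, 1.46], [0.24, 2.44], [-1.37, 4.51], [0.17, 1.92], [-2.96, 2.96]. Speed limits (rad/s): [2.39, 2.39, 3.14, 3.14, 3.14, 3.14, 3.14].

## Interface

Orientations are given as a rotation vector (axis times angle).
In Python, from bench import r gives the robot as it stands. The module is installed in compiled form; this text tells all that it offers.
- The arm moves only by the tool apply_moves, never from a script. Its argument "rows" is a list of rows, each a list of 6 numbers: the shift along the tool's x, y, z scaled (see below), then the turn, a rotation vector about the tool's x, y, z scaled (see below). A call has 1 to 5 rows; each row is the pose to reach, as a shift and turn from the pose commanded when the call began, along the tool's axes at that moment; what a row does not reach only later rows make up. The controller multiplies each number of a shift by 0.25 m and each number of a turn by 90 degrees. A row lasts 1/8 s, in which the tool goes at most 62.5 mm and 10.7 degrees, less where a joint would pass 70% of its speed; a pose out of reach is approached as far as the arm can. A call with a number of a shift or a turn outside -1 to 1 is refused whole. A call with a gripper value outside its range is refused whole. "claw" is the opening, from 0 (shut) to 1 (fully open), set as the call begins (left out, the last holds). The fingers move at their own pace and stop on an object; "newtons" is the grip in N (left out, the last holds). Time passes only in rows, so rows that repeat a pose let the fingers close. It gives the time, the measured TCP pose, the force, the opening and the grip force at its end, in the units of the state.
- r.get_obs(): the state, without advancing time (a new reading comes with each control period).
- r.grab_frame(name): name is "side" or "top" or "wrist"; returns a dict with "pixels" (480x640x3 uint8, red, green, blue), "intrinsics" (3x3 intrinsics, pixels), "eye" and "attitude" of the camera in the world. Camera axes: x right, y up, looking along -z (the intrinsics and any distortion apply to the point x, -y, -z); pixel columns grow to the right and rows downward; lengths in m; the calibration is good to about 2 mm. A picture is of the moment at which its call begins. There is no depth.
- r.hand_in(): hands the job in; it is judged then, once.
Trained networks look in a picture, given as the dict that the camera call returned (one of the last four; its "shot" number tells which), for a name from the list of things; names that differ only in an ending like _2 or _b are one class to them, and where a whole thing is asked for, a point or a joint stands for the part that bears it (a point fixed in the world has none). Each returns a list of dicts, best first, with "conf" (0 to 1); they miss things now and then, are a little off and sometimes report something else, mostly with a low value. They report only what shows in the picture. A call takes as long as a camera call.
- r.search_frame(picture, thing): "rect" ([left, top, width, height] in pixels, round what is visible of it).
- r.outline_of(picture, thing): "pixels" (480x640 bool, what is visible of it) and "rect" ([left, top, width, height] in pixels, round what is visible of it).
- r.landmark_of(picture, thing): "point" ([column, row] in pixels: a listed point, or the origin of a listed thing).
The state is a dict: "clock": time; "joints": joint angles; "qvel": joint speeds; "tau": joint torques, N m; "tcp_pos": TCP position; "orientation": TCP orientation; "contact_force": force on the tool from outside, world axes, zero at the start; "moment": the same for the moment, N m; "grip_width": finger opening in m; "gripper_force": force on a finger pad.
Only numpy, scipy, OpenCV 4.12 (cv2) and the standard library are available. Lean on these libraries where they do the work, as an engineer would, in place of code of your own. Each camera call takes 0.05 s, during which the arm holds its last target. There are 200 camera calls.

## Task

One of the three shock mounts on the inspection rail has a weak spring. Working from left to right as seen from the robot, press each black pad straight down with the fingertips, one at a time and by at least 5 mm, to feel which is the softest, and then push that mount's white tag fully down. Leave the other two tags up, do not pull anything up, and leave the bush, spool and housing where they are.

Things in the scene. Friction and masses are not known exactly. Their poses are not given: they have to be found in the camera images.
- rail: aluminium inspection rail, a fixed plate 180 x 360 x 12 mm lying on the bench; origin at the centre of its underside, z up, its y runs along the row of mounts (towards the robot's left), its -x side faces the robot. Three equal-looking shock-mount stations stand on it in a row, about 110 mm apart; names say nothing about which is left, middle or right.
- pad_a_top (a point): centre of the flat top of pad A: a round black rubber pad, 54 mm across and 18 mm thick, on a coil spring over a steel foot; its top is 72 mm above the bench when free. This point moves with the pad.
- pad_a (a joint): how far pad A is pressed straight down, m: 0 free, stop at 0.015; it springs back when let go. The soft mount's spring gives about 0.45 N per mm, the two good ones 1.0 or more (about 15 N or more to reach the stop). Negative: pulled up.
- tag_a_top (a point): centre of the flat top of tag A, which belongs to pad A: a white plastic T-shaped push tag, its cap 14 mm (rail x) x 36 mm (rail y) x 6 mm, in a grey block 24 x 46 mm and 52 mm high over the bench. It stands on the robot's side of its pad, 67 mm from the pad's centre along the rail's -x; cap top 72 mm above the bench when up. This point moves with the tag.
- tag_a (a joint): how far tag A is pushed straight down, m: 0 up, 0.014 fully down (cap resting on its block). About 4 N of friction; it stays where it is left. Only the soft mount's tag goes fully down: the tag of a good mount, pushed by mistake, catches at about half that and stays there, which spoils the job.
- pad_b_top (a point): centre of the flat top of pad B: a round black rubber pad, 54 mm across and 18 mm thick, on a coil spring over a steel foot; its top is 72 mm above the bench when free. This point moves with the pad.
- pad_b (a joint): how far pad B is pressed straight down, m: 0 free, stop at 0.015; it springs back when let go. The soft mount's spring gives about 0.45 N per mm, the two good ones 1.0 or more (about 15 N or more to reach the stop). Negative: pulled up.
- tag_b_top (a point): centre of the flat top of tag B, which belongs to pad B: a white plastic T-shaped push tag, its cap 14 mm (rail x) x 36 mm (rail y) x 6 mm, in a grey block 24 x 46 mm and 52 mm high over the bench. It stands on the robot's side of its pad, 67 mm from the pad's centre along the rail's -x; cap top 72 mm above the bench when up. This point moves with the tag.
- tag_b (a joint): how far tag B is pushed straight down, m: 0 up, 0.014 fully down (cap resting on its block). About 4 N of friction; it stays where it is left. Only the soft mount's tag goes fully down: the tag of a good mount, pushed by mistake, catches at about half that and stays there, which spoils the job.
- pad_c_top (a point): centre of the flat top of pad C: a round black rubber pad, 54 mm across and 18 mm thick, on a coil spring over a steel foot; its top is 72 mm above the bench when free. This point moves with the pad.
- pad_c (a joint): how far pad C is pressed straight down, m: 0 free, stop at 0.015; it springs back when let go. The soft mount's spring gives about 0.45 N per mm, the two good ones 1.0 or more (about 15 N or more to reach the stop). Negative: pulled up.
- tag_c_top (a point): centre of the flat top of tag C, which belongs to pad C: a white plastic T-shaped push tag, its cap 14 mm (rail x) x 36 mm (rail y) x 6 mm, in a grey block 24 x 46 mm and 52 mm high over the bench. It stands on the robot's side of its pad, 67 mm from the pad's centre along the rail's -x; cap top 72 mm above the bench when up. This point moves with the tag.
- tag_c (a joint): how far tag C is pushed straight down, m: 0 up, 0.014 fully down (cap resting on its block). About 4 N of friction; it stays where it is left. Only the soft mount's tag goes fully down: the tag of a good mount, pushed by mistake, catches at about half that and stays there, which spoils the job.
- bush: loose steel bush standing on the rail behind the pads (far side), 26 mm across at the foot, 18 mm above, 34 mm tall; origin under its centre. Leave alone.
- spool: loose solder spool standing on the bench to the left, 64 mm across, 50 mm tall; origin under its centre. Leave alone.
- housing: loose white transmitter housing standing on its steel foot on the bench to the right, about 92 mm wide, 85 mm deep, 132 mm tall; origin under its foot. Leave alone.

How it is judged:
On the way, in this order (a step that is already met when the one before it is completed fails the run):
1. the left pad is pressed down (((y of pad_a_top in the frame of rail above 0.055 m and value of joint pad_a above 0.004 m) or (y of pad_b_top in the frame of rail above 0.055 m and value of joint pad_b above 0.004 m) or (y of pad_c_top in the frame of rail above 0.055 m and value of joint pad_c above 0.004 m))), for 0.1 s.
2. then the middle pad is pressed down (((y of pad_a_top in the frame of rail between -0.055 and 0.055 m and value of joint pad_a above 0.004 m) or (y of pad_b_top in the frame of rail between -0.055 and 0.055 m and value of joint pad_b above 0.004 m) or (y of pad_c_top in the frame of rail between -0.055 and 0.055 m and value of joint pad_c above 0.004 m))), for 0.1 s.
3. then the right pad is pressed down (((y of pad_a_top in the frame of rail below -0.055 m and value of joint pad_a above 0.004 m) or (y of pad_b_top in the frame of rail below -0.055 m and value of joint pad_b above 0.004 m) or (y of pad_c_top in the frame of rail below -0.055 m and value of joint pad_c above 0.004 m))), for 0.1 s.
4. then the softest mount's tag is pushed down (value of joint any of tag_a, tag_b, tag_c above 0.011 m), for 0.1 s.
At the end, for the whole second after the job is handed in: the tag of the softest mount is down by more than 11 of its 14 mm, the other two tags are down by less than 3 mm, all pads have sprung back up (within 2 mm) and the bush, spool and housing are within 30 mm of where they stood (((value of joint tag_a above 0.011 m and value of joint each of tag_b, tag_c below 0.003 m) or (value of joint each of tag_a, tag_c below 0.003 m and value of joint tag_b above 0.011 m) or (value of joint each of tag_a, tag_b below 0.003 m and value of joint tag_c above 0.011 m)) and value of joint each of pad_a, pad_b, pad_c below 0.002 m and distance of each of bush, spool, housing from where it was at the start of the episode below 0.03 m); the robot touches nothing.
It fails at once if two tags were pushed down (value of joint each of tag_a, tag_b above 0.004 m or value of joint each of tag_a, tag_c above 0.004 m or value of joint each of tag_b, tag_c above 0.004 m).
It fails at once if two pads were pressed at once (value of joint each of pad_a, pad_b above 0.004 m or value of joint each of pad_a, pad_c above 0.004 m or value of joint each of pad_b, pad_c above 0.004 m).
It fails at once if a pad was pulled up (value of joint any of pad_a, pad_b, pad_c below -0.003 m).
It fails at once if a bystander was moved or lifted (distance of any of bush, spool, housing from where it was at the start of the episode above 0.03 m).
It also fails if it takes over 64 s, if anything falls off the work surface, if the arm or the gripper's body presses on something with over 40 N, if the wrist force passes 120 N, or if a joint passes its speed limit or range.

## Working session

There is one attempt and no reset: what is moved stays moved. The work goes in short steps, Python scripts to look and compute and a tool call to move; the robot and the scene stay as the last step left them, time stands still between calls to the robot, and variables do not carry over. Pictures are saved under pics/ and viewed, at most 10 in all, crops included, and the job is handed in when it is done.

Besides the shell and the picture viewer there is one more tool, called after "Request:" by a JSON object that holds its "api" and its "payload", one argument or row to a line. apply_moves: Moves the arm, as the interface text tells. Its arguments: {"type":"object","properties":{"rows":{"type":"array","items":{"type":"array","items":{"type":"number"}}},"claw":{"type":"number"},"newtons":{"type":"number"}},"required":["rows"]}

```bash
mkdir -p pics; cat > h.py <<'E'
import numpy as np, cv2
from scipy.spatial.transform import Rotation as R
from bench import r
def ray(p,px):
    K=np.array(p["intrinsics"]);a=np.array(p["attitude"],float)
    M=a if a.shape==(3,3) else R.from_rotvec(a).as_matrix() if a.size==3 else None
    d=np.linalg.inv(K)@[px[0],px[1],1]; return np.array(p["eye"]),M@[d[0],-d[1],-d[2]]
def at(p,px,z):
    e,d=ray(p,px); return e+d*(z-e[2])/d[2]
def save(p,n): cv2.imwrite(f"pics/{n}.png",p["pixels"][:,:,::-1])
E
python3 - <<'E'
from h import *
o=r.get_obs(); print(o)
for n in ["top","side"]:
    p=r.grab_frame(n); save(p,n+"0"); print(n,p["eye"],p["attitude"],p["intrinsics"],[k for k in p])
    for t,z in [("pad_a_top",.072),("tag_a_top",.072),("bush",.012),("spool",0),("housing",0),("rail",0)]:
        for d in r.landmark_of(p,t): print(t,round(d["conf"],2),np.round(d["point"]),np.round(at(p,d["point"],z),4))
E
```

```text
{'clock': 0.0, 'joints': array([-1.3350896 ,  0.47780127,  0.02233736,  1.55645722, -0.01148212,
        1.10931387, -0.08311474]), 'qvel': array([-1.64679641e-03,  1.79423208e-03,  5.39970076e-04, -9.64957697e-05,
       -1.05541980e-03,  9.62106394e-04, -1.30354296e-04]), 'tau': array([-1.41181031e-04, -5.96461022e+01,  1.60813104e+00, -2.81190133e+01,
        1.25469381e-02,  9.60534060e-03, -2.61559939e-05]), 'tcp_pos': array([0.22734057, 0.6349262 , 0.23032247]), 'orientation': array([-5.37339868e-01, -3.09512929e+00,  2.89658599e-03]), 'contact_force': array([-1.07494513,  0.36646364,  0.74404704]), 'moment': array([ 0.01338816,  0.04750577, -0.02907999]), 'gripper_force': 0.0, 'grip_width': 0.085078762629247}
top [ 0.46261452 -0.0037312   1.02814681] [ 0.06998494 -0.07674503 -1.57663633] [[501.38146761   0.         317.12197698]
 [  0.         501.38146761 237.9383446 ]
 [  0.           0.           1.        ]] ['pixels', 'intrinsics', 'eye', 'attitude', 'shot']
pad_a_top 0.82 [325. 239.] [ 0.5503 -0.0229  0.072 ]
pad_a_top 0.59 [386. 268.] [ 0.4929 -0.139   0.072 ]
tag_a_top
[... 279 characters left out ...]
2822105 -1.14936957 -2.66547325] [[539.27844478   0.         325.99556901]
 [  0.         539.27844478 244.2932943 ]
 [  0.           0.           1.        ]] ['pixels', 'intrinsics', 'eye', 'attitude', 'shot']
pad_a_top 0.57 [329. 246.] [ 0.546  -0.0275  0.072 ]
tag_a_top 0.57 [360. 254.] [ 0.478  -0.0226  0.072 ]
bush 0.66 [292. 303.] [0.5925 0.0915 0.012 ]
bush 0.16 [329. 246.] [ 0.5608 -0.0873  0.012 ]
spool 0.82 [311. 447.] [0.4758 0.3668 0.    ]
spool 0.23 [335. 268.] [ 0.5326 -0.0371  0.    ]
housing 0.83 [388. 181.] [ 0.4739 -0.3791  0.    ]
housing 0.63 [354. 290.] [0.4809 0.0134 0.    ]
housing 0.62 [323. 290.] [0.543  0.0315 0.    ]
rail 0.79 [335. 267.] [ 0.5341 -0.0396  0.    ]
```

View pics/top0.png

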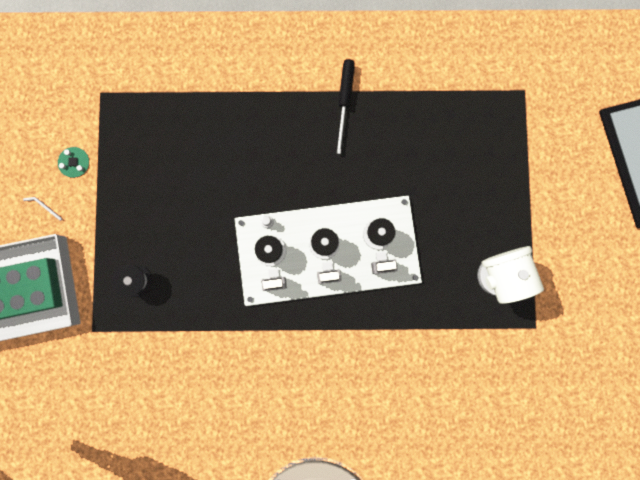

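View pics/side0.png

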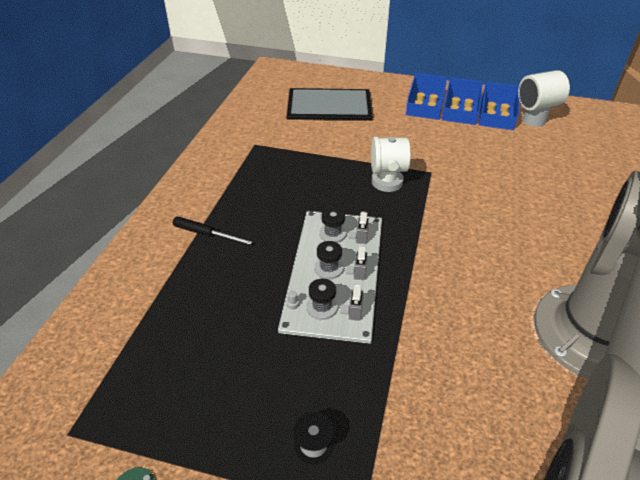

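The top view shows pads at (268,249), (325,242) and (381,232), tags at (273,284), (329,276) and (386,266), and the bush at (267,221). The side view agrees. The spool is far left at (136,281) and the housing far right at (510,275).

```bash
python3 - <<'E'
from h import *
p=r.grab_frame("top"); g=cv2.cvtColor(p["pixels"],cv2.COLOR_RGB2GRAY)
P=[]
for c in [(268,249),(325,242),(381,232)]:
    m=np.zeros_like(g); cv2.circle(m,c,17,255,-1)
    b=((g<60)&(m>0)).astype(np.uint8); n,l,s,ce=cv2.connectedComponentsWithStats(b)
    k=1+np.argmax(s[1:,4]); q=at(p,(s[k,0]+s[k,2]/2-.5,s[k,1]+s[k,3]/2-.5),.070); P.append(q); print("pad",s[k],q)
T=[]
for c in [(273,284),(329,276),(386,266)]:
    m=np.zeros_like(g); cv2.circle(m,c,15,255,-1)
    b=((g>225)&(m>0)).astype(np.uint8); n,l,s,ce=cv2.connectedComponentsWithStats(b); d=[i for i in range(1,n)]
    k=min(d,key=lambda i:np.hypot(*(ce[i]-c))); q=at(p,ce[k],.072); T.append(q);print("tag",s[k],ce[k],q)
cs=[at(p,c,.012) for c in [(236,217),(409,197),(421,283),(245,305)]]
print("rail",np.mean(cs,0),[np.linalg.norm(cs[i]-cs[i-1]) for i in range(4)])
for a,b in zip(P,T): print(a-b,np.linalg.norm(a-b))
print(P[0]-P[1],P[1]-P[2])
side=r.grab_frame("side")
for t in ["pad_a","tag_a"]:
  for d in r.outline_of(side,t): print(t,d["conf"],d["rect"])
print(R.from_rotvec(r.get_obs()["orientation"]).as_matrix().round(3))
E
```

```text
pad [256 237  26  25 456] [0.53165232 0.08506838 0.07      ]
pad [312 229  26  26 454] [ 0.54532157 -0.0222835   0.07      ]
pad [368 219  27  26 462] [ 0.56386543 -0.13108588  0.07      ]
tag [258 269  24  31 382] [269.11256545 283.10994764] [0.46658607 0.08360634 0.072     ]
tag [319 272  20   9 139] [328.65467626 275.81294964] [ 0.479588   -0.02958114  0.072     ]
tag [377 261  19  10 139] [385.97841727 265.58273381] [ 0.49825195 -0.1390646   0.072     ]
rail [ 0.53270408 -0.03023898  0.012     ] [np.float64(0.17947850745041302), np.float64(0.35670930932091083), np.float64(0.17710953753175443), np.float64(0.3574952799564222)]
[ 0.06506625  0.00146204 -0.002     ] 0.06511339474703082
[ 0.06573357  0.00729764 -0.002     ] 0.06616765266628319
[ 0.06561348  0.00797872 -0.002     ] 0.06612706554550399
[-0.01366925  0.10735188  0.        ] [-0.01854386  0.10880239  0.        ]
pad_a 0.82 [311.1, 279.9, 24.4, 23.1]
pad_a 0.77 [318.4, 242.0, 22.3, 26.4]
pad_a 0.75 [322.7, 209.1, 22.0, 20.8]
tag_a 0.6 [358.7, 213.2, 6.6, 13.2]
tag_a 0.49 [358.9, 247.7, 4.4, 16.0]
tag_a 0.45 [352.0, 283.4, 8.8, 18.8]
[[-0.941  0.337 -0.   ]
 [ 0.337  0.941  0.   ]
 [ 0.    -0.    -1.   ]]
```

Request:
{"api": "apply_moves", "payload": {
  "rows": [
    [-0.19, -0.166, 0.02, 0, 0, 0],
    [-0.38, -0.333, 0.04, 0, 0, 0],
    [-0.57, -0.5, 0.06, 0, 0, 0],
    [-0.76, -0.666, 0.08, 0, 0, 0],
    [-0.944, -0.832, 0.1, 0, 0, 0]
  ],
  "claw": 0
}}

```text
clock: 1.52
tcp_pos: [0.3791, 0.3611, 0.2068]
orientation: [0.537, 3.095, 0.001]
contact_force: [1.7, 0.0, -0.4]
grip_width: 0.0001
gripper_force: 0.0
```

Request:
{"api": "apply_moves", "payload": {
  "rows": [
    [-0.19, -0.166, 0.02, 0, 0, -0.1],
    [-0.38, -0.333, 0.06, 0, 0, -0.2],
    [-0.57, -0.5, 0.1, 0, 0, -0.3],
    [-0.76, -0.666, 0.15, 0, 0, -0.3],
    [-0.944, -0.832, 0.2, 0, 0, -0.3]
  ]
}}

```text
clock: 2.15
tcp_pos: [0.5265, 0.0948, 0.1587]
orientation: [-0.201, 3.134, 0.001]
contact_force: [1.2, 1.2, 0.2]
grip_width: -0.0001
gripper_force: 0.0
```

```bash
cat >> h.py <<'E'
def go(t):
    "tool-frame shift (units of .25 m) from the measured pose to world t"
    o=r.get_obs(); M=R.from_rotvec(o["orientation"]).as_matrix()
    print(o["clock"],o["tcp_pos"].round(4),o["contact_force"].round(2),"go",(M.T@(np.array(t)-o["tcp_pos"])/.25).round(3))
E
python3 - <<'E'
from h import *
go((.532,.085,.085))
o=r.get_obs(); M=R.from_rotvec(o["orientation"]).as_matrix(); print(M.round(3))
p=r.grab_frame("wrist"); save(p,"w1"); print(p["eye"])
for t in ["pad_a_top","tag_a_top"]:
    for d in r.landmark_of(p,t): print(t,d["conf"],np.round(d["point"]),at(p,d["point"],.072).round(4))
E
```

```text
2.15 [0.5265 0.0948 0.1587] [1.18 1.2  0.18] go [-0.016 -0.042  0.295]
[[-0.992 -0.128  0.001]
 [-0.128  0.992  0.001]
 [-0.001  0.    -1.   ]]
[0.45660522 0.08558668 0.30053652]
pad_a_top 0.6 [134. 248.] [ 0.544  -0.0188  0.072 ]
tag_a_top 0.98 [117. 128.] [ 0.4763 -0.0275  0.072 ]
```

View pics/w1.png

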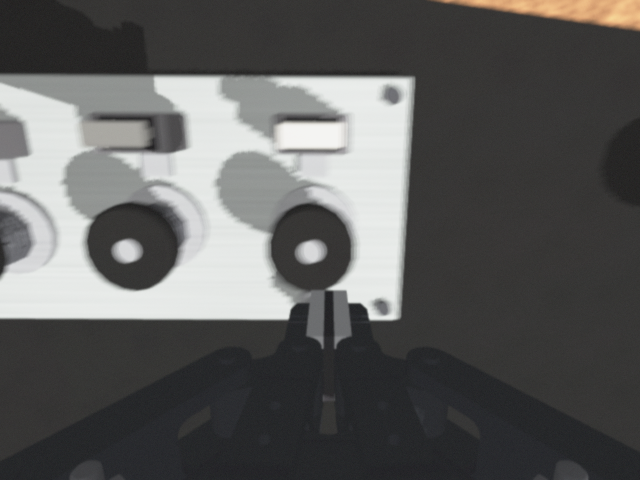

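```bash
python3 - <<'E'
from h import *
go((.532,.085,.085))
E
```

```text
2.3 [0.5263 0.0922 0.1581] [-0.14  0.41 -0.23] go [-0.019 -0.031  0.293]
```

The wrist view shows the left pad at (312,248), its tag at (311,134) and the shut fingertips at (328,295). The tool is aligned with the rail.

Request:
{"api": "apply_moves", "payload": {
  "rows": [
    [-0.01, -0.015, 0.15, 0, 0, 0],
    [-0.019, -0.031, 0.28, 0, 0, 0],
    [-0.019, -0.031, 0.28, 0, 0, 0]
  ]
}}

```text
clock: 2.68
tcp_pos: [0.5291, 0.0902, 0.087]
orientation: [0.202, -3.131, 0.001]
contact_force: [-0.3, -0.2, 0.4]
grip_width: 0.0003
gripper_force: 0.0
```

```bash
python3 - <<'E'
from h import *
p=r.grab_frame("wrist"); save(p,"w2")
for t in ["pad_a_top","tag_a_top"]:
    for d in r.landmark_of(p,t): print(t,d["conf"],np.round(d["point"]),at(p,d["point"],.072).round(4))
    for d in r.outline_of(p,t): print(t,d["conf"],np.round(d["rect"]),at(p,(d["rect"][0]+d["rect"][2]/2,d["rect"][1]+d["rect"][3]/2),.072).round(4))
go((.532,.085,.062))
E
```

```text
pad_a_top 0.57 [ 64. 294.] [ 0.5437 -0.0199  0.072 ]
pad_a_top 0.84 [  1. 225. 143. 128.] [ 0.5405 -0.0163  0.072 ]
tag_a_top 0.69 [ 34. 132.] [ 0.4779 -0.0277  0.072 ]
tag_a_top 0.69 [  2. 114.  99.  38.] [ 0.4778 -0.0215  0.072 ]
2.925 [0.532  0.0902 0.0901] [-0.07 -0.63  0.87] go [ 0.003 -0.021  0.112]
```

Request:
{"api": "apply_moves", "payload": {
  "rows": [
    [0, -0.015, 0.04, 0, 0, 0],
    [0, -0.015, 0.07, 0, 0, 0],
    [0, -0.015, 0.09, 0, 0, 0],
    [0, -0.015, 0.09, 0, 0, 0],
    [0, -0.015, 0.09, 0, 0, 0]
  ]
}}

```text
clock: 3.55
tcp_pos: [0.5315, 0.0852, 0.0661]
orientation: [0.199, -3.135, 0.0]
contact_force: [0.1, -1.7, 2.0]
grip_width: 0.0001
gripper_force: 1.3
```

```bash
cat >> h.py <<'E'
def feel():
    a=[]
    for n in ["side","top","side"]:
        p=r.grab_frame(n); o=r.get_obs(); a.append([*o["tcp_pos"],*o["contact_force"]])
    a=np.array(a); print(o["clock"],a[:,[2,5]].round(4).tolist(),a.mean(0).round(4)); return p
E
python3 - <<'E'
from h import *
p=feel(); im=p["pixels"][190:350,240:440,::-1]; cv2.imwrite("pics/s1.png",cv2.resize(im,None,fx=4,fy=3.75))
E
```

```text
3.7 [[0.0662, 3.1069], [0.0662, 2.3922], [0.0662, 3.565]] [ 0.5315  0.0853  0.0662 -0.6642 -1.8326  3.0214]
```

View pics/s1.png

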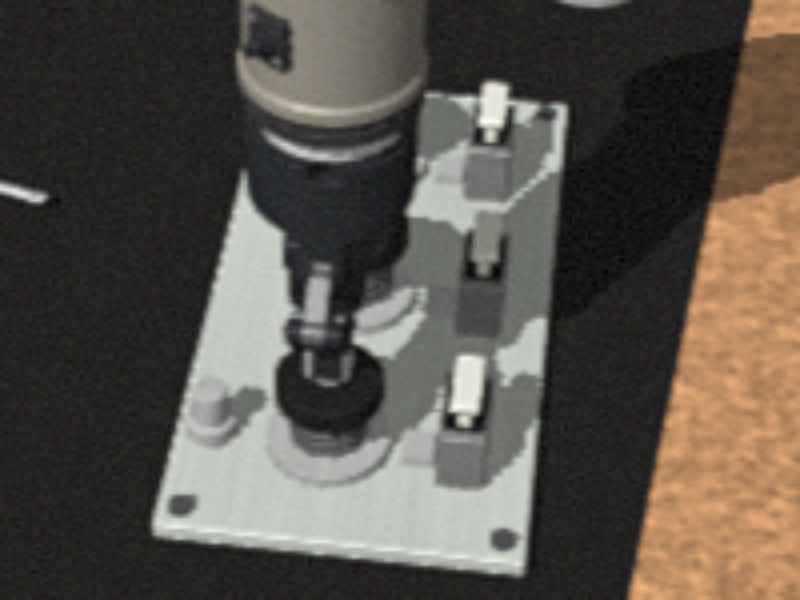

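The fingertips stand centred on the left pad, which is pressed down slightly, and all tags are up. I'll press about 5 mm deeper to get the slope.

Request:
{"api": "apply_moves", "payload": {
  "rows": [
    [0, 0, 0.02, 0, 0, 0],
    [0, 0, 0.02, 0, 0, 0],
    [0, 0, 0.02, 0, 0, 0]
  ]
}}

```text
clock: 4.08
tcp_pos: [0.5317, 0.0855, 0.0612]
orientation: [-0.2, 3.135, -0.0]
contact_force: [-0.5, -2.7, 4.6]
grip_width: -0.0001
gripper_force: 2.5
```

```bash
python3 - <<'E'
from h import *
feel(); go((.5455,-.022,.085))
E
```

```text
4.225 [[0.0612, 4.6448], [0.0612, 4.5726], [0.0612, 5.2761]] [ 0.5317  0.0855  0.0612  0.1586 -2.3545  4.8312]
4.225 [0.5317 0.0855 0.0612] [-0.   -2.62  5.28] go [-0.    -0.433 -0.095]
```

The left pad gives about 4.8 N at 10.8 mm, or 0.45 N/mm, so it looks soft. On to the middle pad.

Request:
{"api": "apply_moves", "payload": {
  "rows": [
    [0, 0, -0.12, 0, 0, 0],
    [0, 0, -0.12, 0, 0, 0],
    [0, -0.22, -0.12, 0, 0, 0],
    [0, -0.433, -0.12, 0, 0, 0],
    [0, -0.433, -0.12, 0, 0, 0]
  ]
}}

```text
clock: 4.85
tcp_pos: [0.5449, -0.0268, 0.0903]
orientation: [0.188, -3.135, 0.003]
contact_force: [0.2, 0.4, 0.4]
grip_width: -0.0
gripper_force: 0.0
```

```bash
python3 - <<'E'
from h import *
feel(); go((.545,-.022,.062))
E
```

```text
5.0 [[0.0902, -0.5515], [0.0902, 1.0586], [0.0903, 0.388]] [ 0.5448 -0.0219  0.0903 -0.3167  0.218   0.2984]
5.0 [ 0.5448 -0.0205  0.0903] [ 0.42 -0.12  0.39] go [-0.    -0.006  0.113]
```

Request:
{"api": "apply_moves", "payload": {
  "rows": [
    [0, 0, 0.05, 0, 0, 0],
    [0, 0, 0.085, 0, 0, 0],
    [0, 0, 0.113, 0, 0, 0],
    [0, 0, 0.113, 0, 0, 0],
    [0, 0, 0.113, 0, 0, 0]
  ]
}}

```text
clock: 5.62
tcp_pos: [0.5449, -0.0202, 0.0628]
orientation: [0.202, -3.134, -0.002]
contact_force: [-3.1, 3.2, 9.6]
grip_width: -0.0001
gripper_force: 4.6
```

```bash
python3 - <<'E'
from h import *
feel(); go((.564,-.131,.062))
E
```

```text
5.775 [[0.0629, 9.4096], [0.0629, 8.8521], [0.0629, 8.9554]] [ 0.5449 -0.0202  0.0629 -3.4505  2.8093  9.0724]
5.775 [ 0.5449 -0.0202  0.0629] [-2.5   1.88  8.96] go [-0.019 -0.449  0.003]
```

The middle pad gives 9 N at 9.1 mm (1.0 N/mm), so it is good. Next is the right pad.

Request:
{"api": "apply_moves", "payload": {
  "rows": [
    [0, 0, -0.11, 0, 0, 0],
    [0, 0, -0.11, 0, 0, 0],
    [-0.01, -0.22, -0.11, 0, 0, 0],
    [-0.019, -0.449, -0.11, 0, 0, 0],
    [-0.019, -0.449, -0.11, 0, 0, 0]
  ]
}}

```text
clock: 6.4
tcp_pos: [0.5636, -0.1387, 0.0894]
orientation: [0.187, -3.135, 0.005]
contact_force: [-0.8, 0.4, 0.1]
grip_width: -0.0001
gripper_force: 0.0
```

```bash
python3 - <<'E'
from h import *
feel(); go((.564,-.131,.062))
E
```

```text
6.55 [[0.0892, -0.1692], [0.0891, -0.3368], [0.0893, 0.6515]] [ 0.5636 -0.1332  0.0892  0.0928  0.8817  0.0485]
6.55 [ 0.5637 -0.1315  0.0893] [-0.29  0.74  0.65] go [-0.002  0.002  0.109]
```

Request:
{"api": "apply_moves", "payload": {
  "rows": [
    [0, 0, 0.05, 0, 0, 0],
    [0, 0, 0.085, 0, 0, 0],
    [0, 0, 0.109, 0, 0, 0],
    [0, 0, 0.109, 0, 0, 0],
    [0, 0, 0.109, 0, 0, 0]
  ]
}}

```text
clock: 7.18
tcp_pos: [0.5641, -0.1308, 0.0633]
orientation: [0.202, -3.134, -0.003]
contact_force: [-3.1, 3.5, 10.6]
grip_width: 0.0002
gripper_force: 5.1
```

```bash
python3 - <<'E'
from h import *
feel(); go((.4655,.0765,.13))
E
```

```text
7.325 [[0.0633, 10.7058], [0.0633, 10.4672], [0.0633, 10.402]] [ 0.5641 -0.1308  0.0633 -3.0627  3.537  10.525 ]
7.325 [ 0.5641 -0.1308  0.0633] [-2.48  2.95 10.4 ] go [ 0.285  0.874 -0.265]
```

The right pad gives 1.2 N/mm, so the left mount is the soft one. I'll go above its tag.

Request:
{"api": "apply_moves", "payload": {
  "rows": [
    [0, 0, -0.2, 0, 0, 0],
    [0, 0, -0.265, 0, 0, 0],
    [0.06, 0.19, -0.265, 0, 0, 0],
    [0.12, 0.39, -0.265, 0, 0, 0],
    [0.18, 0.59, -0.265, 0, 0, 0]
  ]
}}

```text
clock: 7.95
tcp_pos: [0.4997, 0.0097, 0.1287]
orientation: [0.2, -3.135, -0.0]
contact_force: [1.7, 0.3, 0.5]
grip_width: -0.0001
gripper_force: 0.0
```

Request:
{"api": "apply_moves", "payload": {
  "rows": [
    [0.06, 0.17, 0, 0, 0, 0],
    [0.105, 0.284, 0, 0, 0, 0],
    [0.105, 0.284, 0, 0, 0, 0],
    [0.105, 0.284, 0, 0, 0, 0]
  ]
}}

```text
clock: 8.45
tcp_pos: [0.4659, 0.0746, 0.129]
orientation: [0.2, -3.135, 0.001]
contact_force: [-0.2, 0.1, -0.3]
grip_width: -0.0
gripper_force: 0.0
```

```bash
python3 - <<'E'
from h import *
go((.4655,.0765,.08))
p=r.grab_frame("wrist"); save(p,"w3")
for t in ["pad_a_top","tag_a_top"]:
    for d in r.landmark_of(p,t): print(t,d["conf"],np.round(d["point"]),at(p,d["point"],.072).round(4))
p=r.grab_frame("side"); cv2.imwrite("pics/s3.png",cv2.resize(p["pixels"][190:350,240:440,::-1],None,fx=4,fy=3.75))
for d in r.landmark_of(p,"tag_a_top"): print(t,d["conf"],np.round(d["point"]),at(p,d["point"],.072).round(4))
E
```

```text
8.45 [0.4659 0.0746 0.129 ] [-0.25  0.11 -0.27] go [0.001 0.008 0.196]
pad_a_top 0.93 [144. 367.] [ 0.5424 -0.0203  0.072 ]
tag_a_top 0.58 [127. 259.] [ 0.4785 -0.0291  0.072 ]
```

View pics/w3.png

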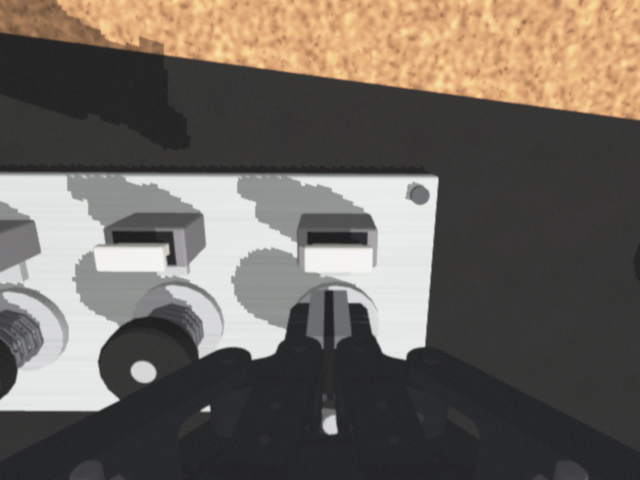

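The left tag's cap is at about (338,258), just ahead of the fingertips at (328,292). I'll compute its position.

```bash
python3 - <<'E'
from h import *
p=r.grab_frame("wrist")
for c in [(338,258),(305,258),(371,258),(338,247),(338,270)]: print(at(p,c,.072).round(4))
q=at(p,(338,258),.072); go((q[0],q[1],.08))
E
```

```text
[0.4645 0.0788 0.072 ]
[0.4666 0.0619 0.072 ]
[0.4623 0.0958 0.072 ]
[0.4585 0.0781 0.072 ]
[0.4711 0.0797 0.072 ]
8.75 [0.4662 0.0744 0.1292] [-0.02 -0.19  0.32] go [0.004 0.018 0.197]
```

Request:
{"api": "apply_moves", "payload": {
  "rows": [
    [0.004, 0.014, 0.1, 0, 0, 0],
    [0.004, 0.014, 0.18, 0, 0, 0],
    [0.004, 0.014, 0.21, 0, 0, 0],
    [0.004, 0.014, 0.24, 0, 0, 0],
    [0.004, 0.014, 0.24, 0, 0, 0]
  ]
}}

```text
clock: 9.38
tcp_pos: [0.4647, 0.0784, 0.0693]
orientation: [-0.199, 3.135, 0.0]
contact_force: [-0.8, -0.0, 0.1]
grip_width: -0.0002
gripper_force: 0.0
```

```bash
python3 - <<'E'
from h import *
p=feel(); go((.465,.078,.057)); cv2.imwrite("pics/s4.png",cv2.resize(p["pixels"][190:350,240:440,::-1],None,fx=4,fy=3.75))
E
```

```text
9.525 [[0.0696, -0.0313], [0.0697, -0.1251], [0.0698, -0.6274]] [ 0.4648  0.0785  0.0697  0.1965  0.5271 -0.2613]
9.525 [0.4648 0.0786 0.0698] [ 0.61  0.16 -0.63] go [-0.    -0.002  0.051]
```

View pics/s4.png

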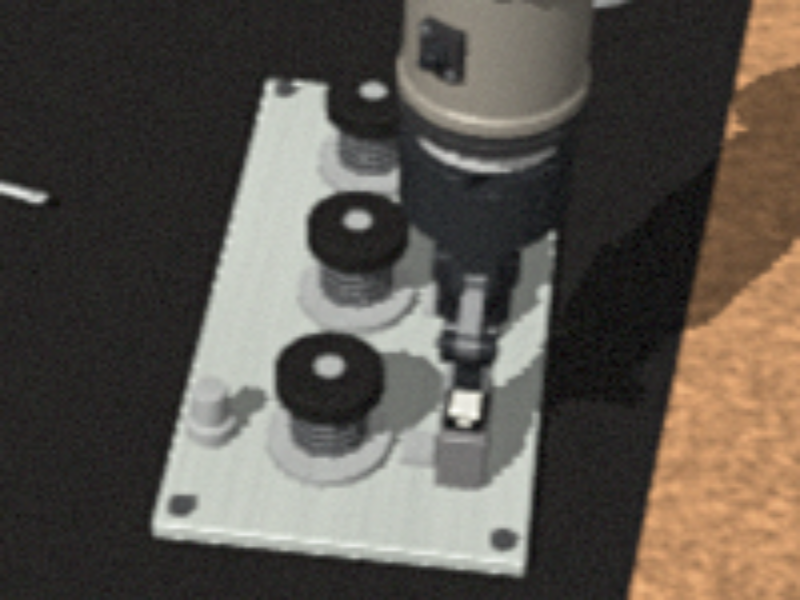

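The fingertips are on the left tag's cap and all pads are up. I'll push down gradually.

Request:
{"api": "apply_moves", "payload": {
  "rows": [
    [0, 0, 0.015, 0, 0, 0],
    [0, 0, 0.03, 0, 0, 0],
    [0, 0, 0.045, 0, 0, 0],
    [0, 0, 0.05, 0, 0, 0],
    [0, 0, 0.05, 0, 0, 0]
  ]
}}

```text
clock: 10.15
tcp_pos: [0.4651, 0.0787, 0.0579]
orientation: [-0.2, 3.134, 0.001]
contact_force: [-3.9, -1.1, 19.6]
grip_width: 0.0
gripper_force: 9.7
```

```bash
python3 - <<'E'
from h import *
p=feel()
E
```

```text
10.3 [[0.0579, 18.6641], [0.0579, 18.4051], [0.0579, 19.0179]] [ 0.4651  0.0787  0.0579 -3.0497 -0.9511 18.6957]
```

The tip is at z = 0.058 with 19 N, so the cap is seated on its block (14 mm). Lifting off to check.

Request:
{"api": "apply_moves", "payload": {
  "rows": [
    [0, 0, -0.1, 0, 0, 0],
    [0, 0, -0.3, 0, 0, 0],
    [0.2, 0, -0.5, 0, 0, 0],
    [0.25, 0, -0.6, 0, 0, 0],
    [0.25, 0, -0.6, 0, 0, 0]
  ]
}}

```text
clock: 10.92
tcp_pos: [0.4024, 0.0708, 0.2083]
orientation: [-0.2, 3.132, 0.002]
contact_force: [0.8, 0.1, -0.2]
grip_width: 0.0001
gripper_force: 0.0
```

```bash
python3 - <<'E'
from h import *
p=feel(); cv2.imwrite("pics/s5.png",cv2.resize(p["pixels"][190:350,240:440,::-1],None,fx=4,fy=3.75))
E
```

```text
11.075 [[0.2071, -0.9624], [0.2064, -1.5149], [0.2059, 0.5665]] [ 0.4024  0.0707  0.2065 -0.0894  0.4608 -0.6369]
```

View pics/s5.png

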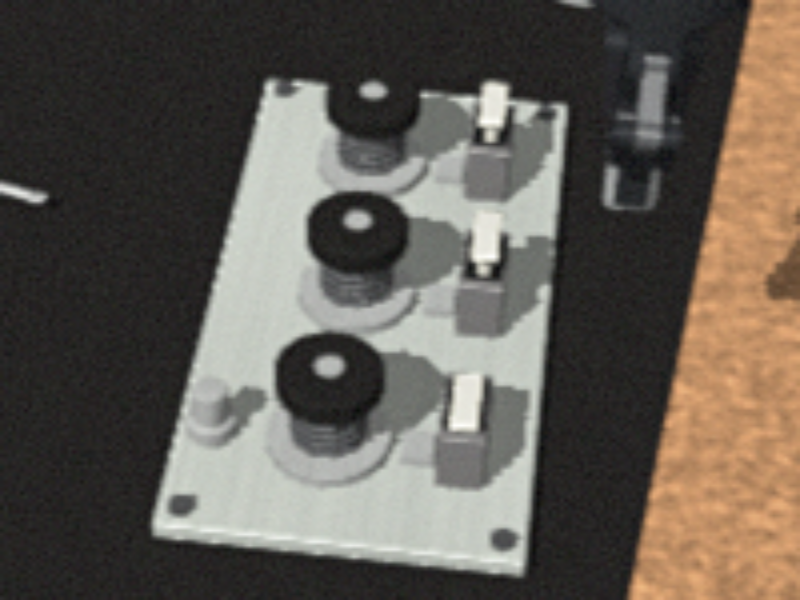

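The left tag is down on its block, the other two are up, all pads have sprung back, and the arm is clear.

```bash
python3 -c "
from bench import r
print(r.hand_in())"
```

```text
the job is handed in; nothing more can be done
None
```

The left mount is the soft one (about 0.45 N/mm, against 1.0 for the middle and 1.2 for the right): its tag is fully down, the other two tags are up, all pads sprang back, and the job is handed in (no verdict was returned).

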